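# Set the pasta machine's sprung thickness knob to the red mark and run the rollers round

### The job

Set the pasta machine to the thickness marked red: pull the sprung knob on its side clear of its notch, turn it until the red mark on the dial stands under the black pointer, and let it snap fully home there; go gently, never twisting the knob while it is still caught and never hauling on its stop. Then swing the crank half a turn over the top, so that the rollers run round, and leave it about level, pointing away from you. Leave everything else on the worktop where it is.

Things in the scene. Friction and masses are not known exactly. Their poses are not given: they have to be found in the camera images.
- machine: Chromed pasta machine fixed to the worktop, 196 mm over its side plates' outer faces, 148 high, 170 deep at the foot, 96 at the top. Origin: centre of its underside; x away from the robot (at yaw 0), y along the two rollers towards the knob's side, z up. Knob axis parallel to y through x = 12, z = 105 mm, plate face at y = 98. Crank axis parallel to y through x = -20, z = 100, on the -y side
- dial: Knob: white drum Ø46 x 11 mm (ten ticks, one wide and red), outside it a black grip Ø32 x 27 ending in a lip Ø37 x 3.5 to pull on. Turns about and slides along its y (outward); z points to the red mark. Origin on the axis, in the plate's face when home: drum 7 to 18 mm out, grip 18 to 45. A spring pulls it in: 8 N at home, 12 N at 9 mm; turns easily when clear
- notch_ring: Fixed ring, origin on the knob axis in the plate's face, axes as the machine's. Ten flat-topped square teeth 36 degrees apart; a pin behind the drum drops between two if let in within 3 degrees of the notch; farther off it may rest on a tooth, 5 mm out: rock it gently till it drops. The pin is clear at 6 mm, the stop comes at 8.5 mm. Load of pin or stop on this ring must stay below 25 N
- knob_grip (a point): Point on the knob axis in the black grip, 35 mm outside the side plate when the knob is home; moves out with the knob. Fingers taking the grip here from above, leaning outward some 20 degrees, clear the drum and the machine
- red_mark (a point): Middle of the red mark on the drum's rim, 23.5 mm from the knob axis, 12.5 mm outside the plate when home. It starts one or two notches (36 or 72 degrees), or left on the tooth between (about 54), past the pointer on the side away from the robot: the top of the knob must turn towards the robot
- pointer (a point): Point on the drum's rim straight above the knob axis, below the black pointer on the side plate: the red mark's middle comes to this very point when the knob is home in the right notch (next notch: 14.5 mm away)
- crank (a joint): Crank angle (rad): 0 = arm level, pointing towards the robot (machine's -x); pi/2 = upright; pi = level, pointing away from the robot. Starts at -0.35 to 0.25; stays where it is left; turning takes 0.16 N m (2 N at the handle). Geared to the rollers
- crank_grip (a point): Middle of the crank's wooden handle, on the handle's axis (parallel to the machine's y; Ø25 x 62 mm, spins freely on its pin), 80 mm from the crank axis and 72 mm outside the -y side plate; the crank's arm lies 31 to 37 mm outside that plate
- crank_axis (a point): Point on the crank axis in the plane of the handle's middle: crank_grip circles round it at 80 mm radius in the machine's x-z plane
- mug_a: Bystander: dark blue mug, Ø80 x 95 mm, origin under its centre
- mug_b: Bystander: dark blue mug, Ø80 x 95 mm, origin under its centre
- brush: Bystander: small cleaning brush lying flat, origin under its middle, handle to its -x
- spatula: Bystander: spatula lying flat, origin under its middle, handle to its -x
- bowl: Bystander: white bowl, Ø130 x 55 mm, origin under its centre
- cutter_head: Bystander: the machine's spare noodle cutter head, chromed, 60 x 196 (along its y) x 50 mm, origin under its centre
- jar: Bystander: sage green canister with wooden lid, Ø95 x 100 mm, origin under its centre

How it is judged (in metres and radians):
On the way, in this order (a step that is already met when the one before it is completed fails the run):
1. the knob sits fully home in the notch with the red mark under the pointer (distance between red_mark and pointer below 0.0035 m), for 0.3 s.
2. the crank has been swung over the top to the far side (value of joint crank above 2.7 rad), for 0.2 s.
At the end, for the whole second after the job is handed in: The red mark's middle is within 3.5 mm of the point under the pointer (right notch, knob fully home), the crank rests on the far side at 2.7 to 3.6 rad (level is 3.14), no bystander has moved more than 30 mm, everything is let go and still (distance between red_mark and pointer below 0.0035 m and value of joint crank between 2.7 and 3.6 rad and velocity of joint crank below 0.1 rad/s); the robot touches nothing.
It fails at once if the knob is forced: more than 25 N between it and its notch ring or stop (contact force between dial and notch_ring above 25 N).
It fails at once if a bystander is shifted by more than 30 mm (distance of any of mug_a, mug_b, brush, spatula, bowl, cutter_head, jar from where it was at the start of the episode above 0.03 m).
It also fails if it takes over 64 s, if anything falls off the work surface, if the arm or the gripper's body presses on something with over 40 N, if the wrist force passes 120 N, or if a joint passes its speed limit or range.

### The arm

A 7-joint arm with a two-finger parallel gripper is mounted at the origin on the work surface. World frame = base frame: x ahead of the robot, y to its left, z up, the work surface at z = 0. Lengths are in mm, angles in rad, forces in N, time in s.
With the tool pointing down it reaches from about 400 to 850 mm from the base axis. Payload 4.4 kg.
Tool frame: the origin (TCP) lies between the finger pads; the fingertips stand 17 mm ahead of it and the grasp point (between the pads) lies 2 mm behind it; z points along the fingers, y is the line along which they close (so a half turn about z gives the same grasp; the last joint's range is limited). The gripper opens to 94 mm and grips with 3 to 60 N. Pads are 16 mm wide; open, the fingers measure 119 mm over their backs; the gripper's body (75 mm by 177 mm) begins 78 mm behind the grasp point.
Start: joints at [1.241, 0.628, 0.038, 1.517, -0.027, 0.996, -0.02], TCP at [169.516, -627.521, 222.478] pointing down, gripper open.
Joint ranges: [-3.06, 3.06], [-0.37, 2.12], [-1.25, 1.32], [0.18, 2.47], [-1.1, 4.24], [0.23, 1.98], [-2.94, 2.94]. Speed limits (rad/s): [2.57, 2.57, 3.14, 3.14, 3.14, 3.14, 3.14].

### API

Orientations are given as [roll, pitch, yaw] about the fixed x, y, z axes, in that order (R = Rz(yaw) Ry(pitch) Rx(roll)).
In Python, from cell import readout, viewer, ticket gives the robot as it stands.
- The arm moves only by the shell command python3 -m jog 'ROWS' [FORCE]. ROWS is JSON, one flat list of numbers, 7 for each row, row after row: the opening in per cent of the stroke, from 0 (shut) to 100 (fully open), then the shift along the tool's x, y, z in cm, then the turn, a rotation vector about the tool's x, y, z in rad. A call has 1 to 12 rows; each row is the pose to reach, as a shift and turn from the pose commanded when the call began, along the tool's axes at that moment; what a row does not reach only later rows make up. A row lasts 1/12 s, in which the tool goes at most 41.7 mm and 7.16 degrees, less where a joint would pass 70% of its speed; a pose out of reach is approached as far as the arm can. A call with a gripper value outside its range is refused whole. The fingers move at their own pace and stop on an object; FORCE is the grip in N (left out, the last holds). Time passes only in rows, so rows that repeat a pose let the fingers close. It gives the time, the measured TCP pose, the force, the opening and the grip force at its end, in the units of the state.
- readout.get_state(): the state, without advancing time (a new reading comes with each control period).
- viewer.camera(name): name is "side" or "top"; returns a dict with "pixels" (400x640x3 uint8, blue, green, red), "vfov" (degrees; the focal length in pixels is half the picture's height over the tangent of half this angle, whatever the lens; pixels are square), "cx", "cy" (the principal point, pixels), "k1" (the pictures are not rectified: a ray, as slopes to the right and down, at radius r is drawn at 1 + k1 r^2 times it, then the intrinsics apply), "pose" (4x4, takes a point from camera to world coordinates). Camera axes: x right, y down, z forward; pixel columns grow to the right and rows downward; lengths in mm; the calibration is good to about 2 mm. A picture is of the moment at which its call begins. There is no depth.
- ticket.hand_in(): hands the job in; it is judged then, once.
The state is a dict: "time": time; "qpos": joint angles; "qvel": joint speeds; "joint_efforts": joint torques, N m; "ee_pos": TCP position; "tool_rot": TCP orientation; "contact_force": force on the tool from outside, world axes, zero at the start; "torque": the same for the moment, N m; "grip_width": finger opening in mm; "finger_force": force on a finger pad.
Only numpy, scipy, OpenCV 4.12 (cv2) and the standard library are available. Lean on these libraries where they do the work, as an engineer would, in place of code of your own. Each camera call takes 0.05 s, during which the arm holds its last target. There are 200 camera calls.

## Working session

There is one attempt and no reset: what is moved stays moved. The work goes in short steps, Python scripts to look and compute and a shell command to move; the robot and the scene stay as the last step left them, time stands still between calls to the robot, and variables do not carry over. Pictures are saved under pics/ and viewed, at most 10 in all, crops included, and the job is handed in when it is done.

```bash
ls; mkdir -p pics; python3 - <<'E'
from cell import readout, viewer
import cv2, numpy as np
print(readout.get_state())
for n in ("side","top"):
    c=viewer.camera(n); cv2.imwrite(f"pics/{n}0.png",c["pixels"])
    print(n,c["vfov"],c["cx"],c["cy"],c["k1"],np.round(c["pose"],4).tolist())
E
```

```text
pics
{'time': 0.0, 'qpos': array([ 1.24119359,  0.62932613,  0.03845461,  1.51834554, -0.02698628,
        0.99635597, -0.01998953]), 'qvel': array([ 0.00066147, -0.00020026,  0.00084425, -0.00091886, -0.00048886,
        0.00074124, -0.00080135]), 'joint_efforts': array([-1.33150202e-04, -5.49720490e+01,  1.14346348e+00, -1.86630017e+01,
       -5.20762615e-02,  2.37206917e-02,  1.81996465e-04]), 'ee_pos': array([ 169.33779771, -626.88377775,  221.57451661]), 'tool_rot': array([-3.13967650e+00,  4.31259876e-05,  2.63810986e-01]), 'contact_force': array([-0.61275407, -0.93396813,  1.05491954]), 'torque': array([0.00154416, 0.04195787, 0.02235377]), 'finger_force': 0.0, 'grip_width': 93.84476811041094}
side 48.83383339606158 318.1830200348118 203.53984495763277 -0.11497279082995276 [[-0.9341, -0.2789, 0.2229, 272.0196], [-0.357, 0.7152, -0.6009, 765.3858], [0.0081, -0.6409, -0.7676, 1078.0218], [0.0, 0.0, 0.0, 1.0]]
top 49.893271385700004 314.8650454685002 195.76466896899876 -0.07556523924206325 [[0.0101, -0.9928, 0.1195, 424.2246], [-0.9999, -0.0086, 0.0135, -18.9819], [-0.0124, -0.1196, -0.9927, 1255.4365], [0.0, 0.0, 0.0, 1.0]]
```

View pics/side0.png

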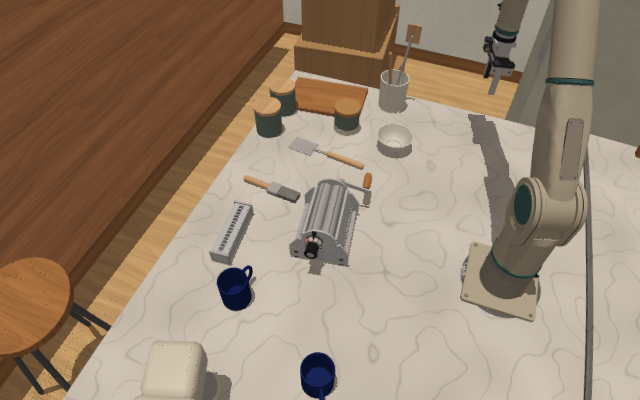

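View pics/top0.png

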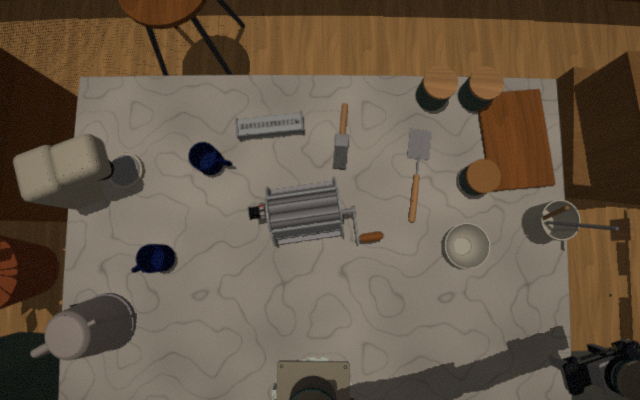

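Side view: machine around (328,220), knob at (312,245), crank handle at (367,180). Top view: knob at (255,212), handle at (370,237). I'll enlarge both.

```bash
python3 - <<'E'
import cv2
a=cv2.imread("pics/side0.png")[165:275,280:400]; b=cv2.imread("pics/top0.png")[170:255,240:390]
cv2.imwrite("pics/side1.png",cv2.convertScaleAbs(cv2.resize(a,None,fx=5.4,fy=5.4,interpolation=cv2.INTER_CUBIC),alpha=1.3))
cv2.imwrite("pics/top1.png",cv2.convertScaleAbs(cv2.resize(b,None,fx=5.3,fy=5.3,interpolation=cv2.INTER_CUBIC),alpha=1.5))
E
```

```text
(no output)
```

View pics/side1.png

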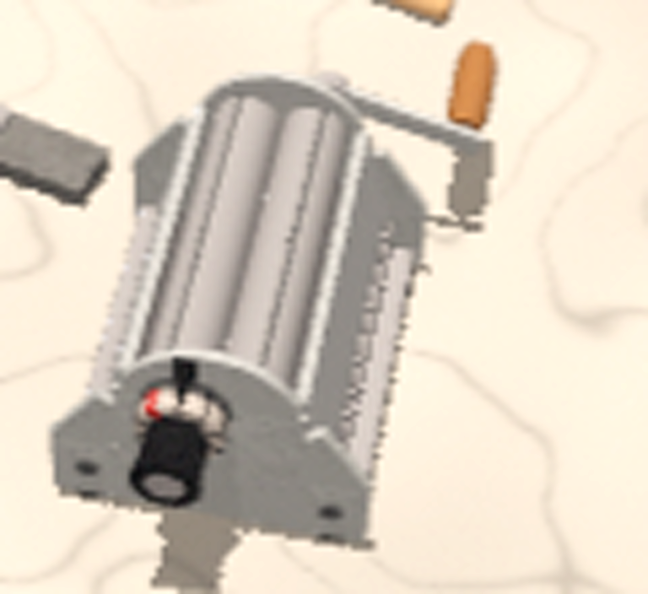

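View pics/top1.png

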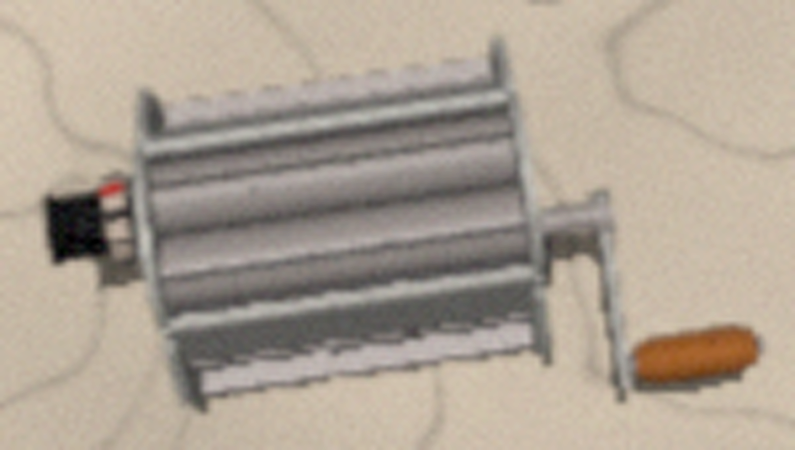

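The side crop shows the lip end centre at (166,485), the red mark at (152,404) and the foot corners at (372,545) and (60,490). The top crop shows the lip end at (49,229), the red mark at (112,188), and the handle running from (634,364) to (757,345). Next is a pose fit.

```bash
cat > h.py <<'E'
import numpy as np, cv2
from scipy.spatial.transform import Rotation as R
from scipy.optimize import least_squares
def proj(c,P):
    T=np.linalg.inv(c["pose"]); f=200/np.tan(np.radians(c["vfov"])/2)
    K=np.array([[f,0,c["cx"]],[0,f,c["cy"]],[0,0,1.]])
    return cv2.projectPoints(np.asarray(P,float).reshape(-1,3),cv2.Rodrigues(T[:3,:3])[0],T[:3,3],K,np.array([c["k1"],0,0,0]))[0].reshape(-1,2)
def mach(x,y,yaw): return lambda p: R.from_euler('z',yaw).apply(p)+[x,y,0]
def crank(a,y=-170): return [-20-80*np.cos(a),y,100+80*np.sin(a)]
def red(b,o=0): return [12+23.5*np.sin(b),110.5+o,105+23.5*np.cos(b)]
E
python3 - <<'E'
from h import *; from cell import viewer
cs={n:viewer.camera(n) for n in("side","top")}
def full(n,u): 
    f,ox,oy=(5.4,280,165) if n=="side" else (5.3,240,170)
    return (np.array(u)+.5)/f-.5+[ox,oy]
obs=[("side",(372,545),lambda p:[-85,98,0]),("side",(60,490),lambda p:[85,98,0]),("side",(166,485),lambda p:[12,143+p[5],105]),
("top",(49,229),lambda p:[12,143+p[5],105]),("top",(205,408),lambda p:[-85,98,0]),("top",(547,362),lambda p:[-85,-98,0]),
("side",(470,124),lambda p:crank(p[3],-139)),("side",(481,43),lambda p:crank(p[3],-201)),
("top",(634,364),lambda p:crank(p[3],-139)),("top",(757,345),lambda p:crank(p[3],-201)),
("side",(152,404),lambda p:red(p[4],p[5])),("top",(112,188),lambda p:red(p[4],p[5]))]
def res(p,full_=full):
    m=mach(*p[:3]); r=[proj(cs[n],m(f(p)))[0]-full(n,u) for n,u,f in obs]
    r.append([p[5]/10,0]); return np.ravel(r)
s=least_squares(res,[500,0,0,0,1,0],x_scale=[10,10,.1,.1,.1,1],loss='soft_l1')
print(np.round(s.x,3)); print(np.round(res(s.x).reshape(-1,2),1).tolist())
m=mach(*s.x[:3]); print(m([12,133,105]),m(crank(s.x[3])),m([-20,-170,100]))
E
```

```text
[ 5.23325e+02  2.44530e+01  1.59000e-01 -2.47000e-01  7.62000e-01
  4.68300e+00]
[[-0.9, 0.3], [-0.8, 0.0], [0.2, -0.5], [0.6, 1.1], [-1.7, 0.5], [0.5, -0.8], [-0.7, -0.1], [-0.1, 0.5], [1.2, 0.5], [0.5, 0.6], [-0.6, -0.2], [-1.0, 0.5], [0.5, 0.0]]
[514.17844887 157.68014201 105.        ] [ 453.80639944 -158.8188071    80.46459808] [ 530.41180593 -146.57218439  100.        ]
```

```bash
python3 - <<'E'
from h import *; from cell import viewer
c={n:viewer.camera(n) for n in("side","top")}
m=mach(523.3,24.5,.159)
for n in c:
    im=c[n]["pixels"].astype(int); b,g,r=im[...,0],im[...,1],im[...,2]
    w=np.clip((r-np.maximum(g,b)-40),0,None)*(r>90)
    x0,x1,y0,y1=(295,330,225,260) if n=="side" else (245,268,195,225)
    w=w[y0:y1,x0:x1]; yy,xx=np.mgrid[y0:y1,x0:x1]; print(n,"red",(w*xx).sum()/w.sum(),(w*yy).sum()/w.sum(),(w>0).sum())
    lip=(np.array([166,485])+.5)/5.4-.5+[280,165] if n=="side" else (np.array([49,229])+.5)/5.3-.5+[240,170]
    print(" rel lip",np.array([(w*xx).sum()/w.sum(),(w*yy).sum()/w.sum()])-lip)
    for d,o in((36,0),(54,5),(72,0)):
        q=proj(c[n],m([red(np.radians(d),o),[12,143+o,105],[12,98,146]])); print(d,q[0],q[0]-q[1],q[1],lip)
E
```

```text
side red 307.66454352441616 239.20169851380044 11
 rel lip [ -2.66878981 -15.20570889]
36 [308.42118295 237.53585013] [ -2.4915687  -14.91875568] [310.91275165 252.45460582] [310.33333333 254.40740741]
54 [306.11734308 239.83823933] [ -4.38737235 -14.17143986] [310.50471543 254.00967919] [310.33333333 254.40740741]
72 [305.34631946 239.53812075] [ -5.56643219 -12.91648506] [310.91275165 252.45460582] [310.33333333 254.40740741]
top red 260.5220588235294 205.2941176470588 7
 rel lip [11.68243618 -7.50776915]
36 [261.46097582 206.19593284] [10.27336461 -7.51798194] [251.18761121 213.71391478] [248.83962264 212.80188679]
54 [259.61233138 204.73942925] [10.25658433 -9.24931833] [249.35574705 213.98874758] [248.83962264 212.80188679]
72 [261.63034902 203.47840433] [ 10.44273781 -10.23551045] [251.18761121 213.71391478] [248.83962264 212.80188679]
```

```bash
cat >> h.py <<'E'
M=dict(x=523.3,y=24.5,yaw=.159)
def knobpose(ym,phi,lean,back=0,dx=0,dz=0):
    "TCP pose: grasp point at (12+dx,ym,105+dz) machine, tool leaned out, rotated phi deg about ym (+ = body away from robot)"
    B=R.from_euler('z',M["yaw"])*R.from_euler('y',phi,degrees=True)*R.from_euler('x',-lean,degrees=True)
    Rt=B*R.from_matrix(np.array([[0,1,0],[1,0,0],[0,0,-1.]]))
    p=mach(**M)([12+dx,ym,105+dz])
    return p+Rt.apply([0,0,2-back]),Rt
def rel(p,Rt):
    from cell import readout
    s=readout.get_state(); R0=R.from_euler('xyz',s["tool_rot"])
    d=R0.inv().apply(p-s["ee_pos"])/10; w=(R0.inv()*Rt).as_rotvec()
    print("t",round(s["time"],2),"rel cm",d.round(2),"rot",w.round(3),"F",s["contact_force"].round(1))
    return d,w
E
python3 - <<'E'
from h import *
p,Rt=knobpose(136.7,25,20,130); print(p,Rt.as_matrix().round(2).tolist()); rel(p,Rt)
E
```

```text
[556.76489964 212.65041505 214.01129467] [[-0.29, 0.89, -0.34], [0.9, 0.14, -0.4], [-0.31, -0.42, -0.85]]
t 0.3 rel cm [ 59.29 -70.99   0.86] rot [ 0.1   -0.601 -1.501] F [0.4 0.9 0.5]
```

```bash
python3 -m jog '[100,0,0,-6,0,0,0, 100,6,-7.1,-8,0,0,-0.1, 100,12,-14,-8,0,0,-0.2, 100,18,-21.3,-8,0,0,-0.3, 100,24,-28.4,-8,0,0,-0.4, 100,30,-35.5,-8,0,0,-0.5, 100,36,-42.6,-8,0.01,-0.05,-0.6, 100,36,-42.6,-8,0.01,-0.05,-0.7, 100,42,-49.7,-8,0.02,-0.1,-0.8, 100,42,-49.7,-8,0.02,-0.1,-0.9, 100,48,-57,-8,0.03,-0.15,-1, 100,48,-57,-8,0.03,-0.15,-1]'
python3 - <<'E'
from h import *; from cell import readout
print(readout.get_state()["qpos"].round(2))
p,Rt=knobpose(136.7,25,20,130); rel(p,Rt)
E
```

```text
time: 1.3
ee_pos: [363.3, -213.1, 298.6]
tool_rot: [-3.047, 0.113, 1.277]
contact_force: [1.1, -0.9, -0.6]
grip_width: 94.0
finger_force: 0.0
[ 0.61  0.26 -0.32  1.95  0.22  1.05 -0.12]
t 1.3 rel cm [47.01  6.47  2.58] rot [ 0.226 -0.351 -0.517] F [ 1.1 -0.9 -0.6]
```

```bash
python3 -m jog '[100,6,0.8,0,0.03,-0.05,-0.07, 100,12,1.6,0,0.06,-0.1,-0.14, 100,18,2.4,0,0.09,-0.14,-0.2, 100,23,3.2,0,0.12,-0.18,-0.26, 100,28,4,0,0.15,-0.22,-0.32, 100,33,4.8,0,0.17,-0.26,-0.38, 100,38,5.6,0,0.2,-0.3,-0.44, 100,43,6,0.5,0.22,-0.33,-0.5, 100,47,6.5,1,0.226,-0.351,-0.517, 100,47,6.5,1,0.226,-0.351,-0.517, 100,47,6.5,1,0.226,-0.351,-0.517, 100,47,6.5,1,0.226,-0.351,-0.517]'
python3 - <<'E'
from h import *; from cell import readout
print(readout.get_state()["qpos"].round(2))
p,Rt=knobpose(136.7,25,20,130); rel(p,Rt)
E
```

```text
time: 2.3
ee_pos: [560.1, 215.8, 227.0]
tool_rot: [-2.68, 0.31, 1.881]
contact_force: [-1.9, -0.1, -0.3]
grip_width: 94.1
finger_force: 0.0
[-0.32  0.9  -0.46  1.15  0.43  1.73 -0.54]
t 2.3 rel cm [0.21 0.2  1.34] rot [-0.001 -0.005  0.001] F [-1.9 -0.1 -0.3]
```

```bash
python3 -m jog '[100,0.1,0.1,3,0,0,0, 100,0.2,0.2,6,0,-0.005,0, 100,0.2,0.2,8.5,0,-0.005,0, 100,0.2,0.2,9.8,0,-0.005,0, 100,0.2,0.2,9.8,0,-0.005,0, 100,0.2,0.2,9.8,0,-0.005,0, 100,0.2,0.2,9.8,0,-0.005,0]'
python3 - <<'E'
from h import *; from cell import readout,viewer
p,Rt=knobpose(136.7,25,20,45); rel(p,Rt); s=readout.get_state()
R0=R.from_euler('xyz',s["tool_rot"]); o=[]
for n,(x,y) in dict(side=(311,246),top=(254,212)).items():
    c=viewer.camera(n); im=c["pixels"][y-40:y+40,x-50:x+50]
    o.append(cv2.convertScaleAbs(cv2.resize(im,None,fx=4,fy=4,interpolation=cv2.INTER_CUBIC),alpha=1.4))
    print(n,((proj(c,s["ee_pos"]+R0.apply([[0,0,0],[0,0,17],[0,47,17],[0,-47,17]]))-[x-50,y-40]+.5)*4-.5).round(0).tolist())
cv2.imwrite("pics/a1.png",np.hstack(o))
E
```

```text
time: 2.88
ee_pos: [529.0, 173.8, 145.5]
tool_rot: [-2.682, 0.318, 1.878]
contact_force: [-0.1, -0.3, -0.1]
grip_width: 93.9
finger_force: 0.0
t 2.88 rel cm [0.59 0.14 0.17] rot [-0.     0.    -0.005] F [-0.1 -0.3 -0.1]
side [[173.0, 152.0], [186.0, 159.0], [123.0, 165.0], [251.0, 154.0]]
top [[172.0, 138.0], [185.0, 149.0], [182.0, 89.0], [189.0, 211.0]]
```

View pics/a1.png

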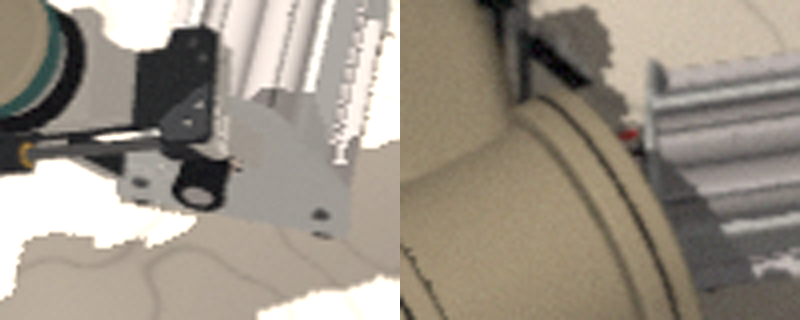

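The side crop shows the lip end at (200,192), full image (310.6,254), which agrees with the earlier estimate. The open fingertips straddle it at (123,170) and (240,165). Advancing onto the grip.

```bash
python3 -m jog '[100,0.6,0.15,0,0,0,0, 100,0.6,0.15,0,0,0,0, 100,0.6,0.15,1,0,0,0, 100,0.6,0.15,2,0,0,0, 100,0.6,0.15,3,0,0,0, 100,0.6,0.15,4,0,0,0, 100,0.6,0.15,4.6,0,0,0, 100,0.6,0.15,4.6,0,0,0, 100,0.6,0.15,4.6,0,0,0, 100,0.6,0.15,4.6,0,0,0]'
python3 - <<'E'
from h import *
p,Rt=knobpose(136.7,25,20,0); rel(p,Rt)
E
```

```text
time: 3.82
ee_pos: [512.4, 160.3, 103.2]
tool_rot: [-2.681, 0.318, 1.878]
contact_force: [1.1, -0.3, 0.3]
grip_width: 93.9
finger_force: 0.0
t 3.82 rel cm [ 0.01  0.04 -0.03] rot [-0.002  0.001 -0.005] F [ 1.1 -0.3  0.3]
```

```bash
python3 -m jog '[42,0,0,0,0,0,0, 42,0,0,0,0,0,0, 42,0,0,0,0,0,0, 42,0,0,0,0,0,0, 42,0,0,0,0,0,0]' 5; python3 -m jog '[20,0,0,0,0,0,0, 20,0,0,0,0,0,0, 20,0,0,0,0,0,0, 20,0,0,0,0,0,0]' 5;
python3 - <<'E'
from h import *; from cell import readout
s=readout.get_state(); R0=R.from_euler('xyz',s["tool_rot"]); print(R0.inv().apply(s["contact_force"]).round(1))
p,Rt=knobpose(136.7,25,20,0); rel(p,Rt)
E
```

```text
time: 4.23
ee_pos: [512.3, 160.2, 103.2]
tool_rot: [-2.68, 0.318, 1.879]
contact_force: [-0.6, 0.6, -0.4]
grip_width: 64.1
finger_force: 0.0
time: 4.57
ee_pos: [512.6, 160.2, 103.0]
tool_rot: [-2.681, 0.318, 1.878]
contact_force: [4.0, 1.5, -1.0]
grip_width: 37.4
finger_force: 1.8
[ 0.5  4.3 -1.1]
t 4.57 rel cm [ 0.01  0.01 -0.05] rot [-0.001  0.001 -0.005] F [ 4.   1.5 -1. ]
```

```bash
python3 -m jog '[20,0,0.1,0,0,0,0, 20,0,0.2,0,0,0,0, 20,0,0.25,0,0,0,0, 20,0,0.25,0,0,0,0]' 5
python3 - <<'E'
from h import *; from cell import readout
s=readout.get_state(); R0=R.from_euler('xyz',s["tool_rot"]); print(R0.inv().apply(s["contact_force"]).round(1))
p,Rt=knobpose(136.7,25,20,0); rel(p,Rt)
E
```

```text
time: 4.9
ee_pos: [514.3, 160.4, 102.3]
tool_rot: [-2.68, 0.318, 1.879]
contact_force: [0.9, 0.2, 2.1]
grip_width: 33.4
finger_force: 4.7
[-0.7 -0.  -2.2]
t 4.9 rel cm [ 0.03 -0.17 -0.04] rot [-0.003  0.001 -0.005] F [0.9 0.2 2.1]
```

```bash
cat > f.py <<'E'
from h import *; from cell import readout
s=readout.get_state(); R0=R.from_euler('xyz',s["tool_rot"]); f=s["contact_force"]; q=R.from_euler('z',M["yaw"]).inv()
g=s["ee_pos"]-R0.apply([0,0,2])
print("tool F",R0.inv().apply(f).round(1),"mach F",q.apply(f).round(1),"mom mach",q.apply(s["torque"]).round(2),"grasp in mach",q.apply(g-[M["x"],M["y"],0]).round(1))
E
python3 -m jog '[20,0,0,0,0,0,0, 20,0,0,0,0,0,0]' 25; python3 f.py
python3 -m jog '[20,0.09,0,-0.03,0,0,0, 20,0.19,0,-0.07,0,0,0, 20,0.19,0,-0.07,0,0,0]' 25; python3 f.py
python3 -m jog '[20,0.09,0,-0.03,0,0,0, 20,0.19,0,-0.07,0,0,0, 20,0.19,0,-0.07,0,0,0]' 25; python3 f.py
```

```text
time: 5.07
ee_pos: [514.3, 160.4, 102.3]
tool_rot: [-2.68, 0.318, 1.879]
contact_force: [0.9, -0.7, 1.9]
grip_width: 31.5
finger_force: 26.0
tool F [-1.5 -0.1 -1.7] mach F [ 0.8 -0.8  1.9] mom mach [ 0.17 -0.37  0.  ] grasp in mach [ 13.5 136.3 104. ]
time: 5.32
ee_pos: [514.3, 160.5, 102.2]
tool_rot: [-2.679, 0.322, 1.879]
contact_force: [1.0, -5.2, 2.4]
grip_width: 31.7
finger_force: 26.1
tool F [-5.7 -0.8 -0.3] mach F [ 0.2 -5.3  2.4] mom mach [-0.77 -0.38  0.5 ] grasp in mach [ 13.5 136.4 103.9]
time: 5.57
ee_pos: [514.3, 161.0, 102.2]
tool_rot: [-2.678, 0.324, 1.879]
contact_force: [1.7, -7.6, 2.1]
grip_width: 31.8
finger_force: 26.2
tool F [-8.1 -0.4  0.7] mach F [ 0.5 -7.8  2.1] mom mach [-1.37 -0.45  0.77] grasp in mach [ 13.5 136.9 103.9]
```

```bash
for i in 1 2; do python3 -m jog '[20,0.09,0,-0.03,0,0,0, 20,0.19,0,-0.07,0,0,0, 20,0.19,0,-0.07,0,0,0]' 25 | grep width; python3 f.py; done
```

```text
grip_width: 31.5
tool F [-9.2  0.6  1. ] mach F [ 1.4 -9.   1.9] mom mach [-1.5  -0.43  0.88] grasp in mach [ 13.5 138.4 103.9]
grip_width: 31.7
tool F [-9.2  0.2  1.5] mach F [ 0.9 -9.2  1.6] mom mach [-1.56 -0.5   0.9 ] grasp in mach [ 13.5 140.  103.9]
```

```bash
for i in 1; do python3 -m jog '[20,0.09,0,-0.03,0,0,0, 20,0.19,0,-0.07,0,0,0, 20,0.28,0,-0.1,0,0,0, 20,0.28,0,-0.1,0,0,0]' 25 | grep width; python3 f.py; done
```

```text
grip_width: 31.8
tool F [-10.2  -0.2   2.1] mach F [  0.4 -10.3   1.6] mom mach [-1.8  -0.53  1.01] grasp in mach [ 13.5 142.3 103.9]
```

```bash
for i in 1; do python3 -m jog '[20,0.09,0,-0.03,0,0,0, 20,0.17,0,-0.06,0,0,0, 20,0.17,0,-0.06,0,0,0]' 25 | grep width; python3 f.py; done; python3 - <<'E'
from h import *; from cell import viewer
c=viewer.camera("side"); im=c["pixels"][214:274,271:351]
cv2.imwrite("pics/a2.png",cv2.convertScaleAbs(cv2.resize(im,None,fx=6,fy=6,interpolation=cv2.INTER_CUBIC),alpha=1.4))
E
```

```text
grip_width: 31.3
tool F [-11.3  -0.1   2.7] mach F [  0.5 -11.5   1.4] mom mach [-1.82 -0.5   1.1 ] grasp in mach [ 13.5 143.7 103.9]
```

View pics/a2.png

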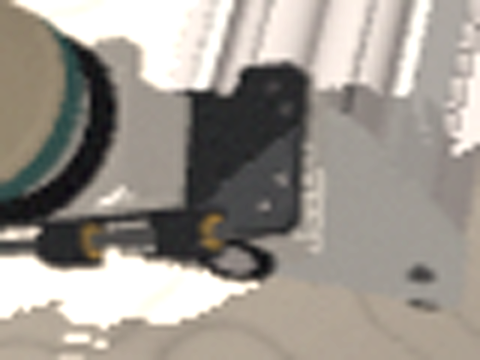

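The drum is hidden behind the fingers; the lip ellipse shows at (240,262). The force of 11.5 N and travel of about 7 mm put the pin clear. I'll compute the turning rows.

```bash
python3 - <<'E'
from h import *; from cell import readout
import json
s=readout.get_state(); R0=R.from_euler('xyz',s["tool_rot"])
a=R0.inv().apply(R.from_euler('z',M["yaw"]).apply([0,1,0])); p=np.array([0,0,-2.])
json.dump(dict(R0=R0.as_matrix().tolist(),p=s["ee_pos"].tolist()),open("turn0.json","w"))
print(a.round(3))
for d in (6,12,18,24,30,36):
    r=R.from_rotvec(-a*np.radians(d)); print(d,((p-r.apply(p))/10).round(3),r.as_rotvec().round(3))
E
```

```text
[ 0.936 -0.01  -0.351]
6 [-0.     0.02  -0.001] [-0.098  0.001  0.037]
12 [-0.001  0.039 -0.004] [-0.196  0.002  0.073]
18 [-0.003  0.058 -0.009] [-0.294  0.003  0.11 ]
24 [-0.005  0.076 -0.015] [-0.392  0.004  0.147]
30 [-0.008  0.094 -0.023] [-0.49   0.005  0.184]
36 [-0.011  0.11  -0.033] [-0.588  0.006  0.22 ]
```

```bash
cat > ang.py <<'E'
from h import *; from cell import readout; import json
s=readout.get_state(); R0=R.from_euler('xyz',s["tool_rot"]); t=json.load(open("turn0.json"))
q=R.from_euler('z',M["yaw"]); w=(R0*R.from_matrix(t["R0"]).inv()).as_rotvec(degrees=True); print("turned mach axes deg",q.inv().apply(w).round(2), "t",round(s["time"],2))
E
python3 -m jog '[20,0,0.01,0,-0.049,0,0.018, 20,0,0.02,0,-0.098,0,0.037, 20,0,0.03,0,-0.147,0,0.055, 20,0,0.04,0,-0.196,0,0.073, 20,0,0.04,0,-0.196,0,0.073]' | grep width; python3 f.py; python3 ang.py
```

```text
grip_width: 31.8
tool F [-8.8  2.8  6.1] mach F [  2.1 -10.4  -3.2] mom mach [-1.69 -0.93  0.56] grasp in mach [ 13.4 144.1 104.3]
turned mach axes deg [  0.   -12.22   0.12] t 7.12
```

```bash

python3 -m jog '[20,0.01,0.05,0.04,-0.049,0,0.018, 20,0.02,0.09,0.08,-0.098,0,0.037, 20,0.02,0.12,0.1,-0.147,0,0.055, 20,0.02,0.14,0.12,-0.196,0,0.073, 20,0.02,0.14,0.12,-0.196,0,0.073]' | grep width; python3 f.py; python3 ang.py
```

```text
grip_width: 33.7
tool F [-6.7  3.   0.6] mach F [ 3.  -6.5  1.7] mom mach [-1.15 -0.79  0.31] grasp in mach [ 13.5 144.1 103.7]
turned mach axes deg [ -0.13 -24.16   0.1 ] t 7.53
```

```bash
python3 - <<'E'
from h import *; from cell import viewer
o=[]
for n,(x,y) in dict(side=(311,244),top=(256,212)).items():
    c=viewer.camera(n); im=c["pixels"][y-35:y+35,x-32:x+32]
    o.append(cv2.convertScaleAbs(cv2.resize(im,None,fx=6,fy=6,interpolation=cv2.INTER_CUBIC),alpha=1.3))
cv2.imwrite("pics/a3.png",np.hstack(o))
E
python3 f.py
```

```text
tool F [-5.5  0.3 -0.1] mach F [ 0.3 -5.1  2. ] mom mach [-0.94 -0.11  0.43] grasp in mach [ 14.6 146.  103.2]
```

View pics/a3.png

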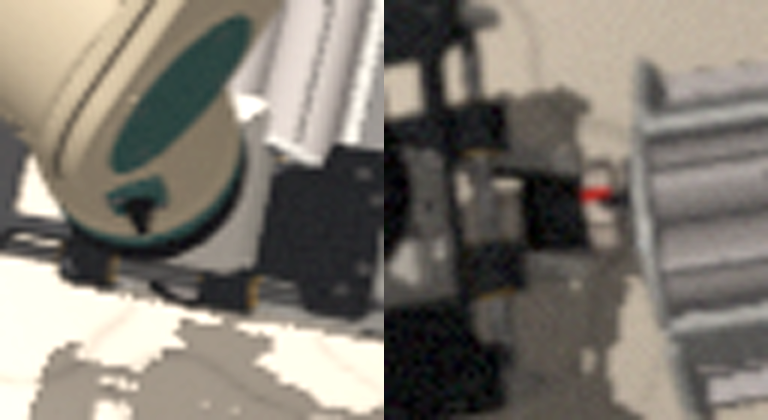

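The top view shows the red mark at (597,195), nearly in line with the black pointer tip at (620,197). The fingers are slipping outward off the grip. I'll quantify the red mark's position.

```bash
python3 - <<'E'
from h import *; from cell import viewer
c=viewer.camera("top"); im=c["pixels"].astype(int); b,g,r=im[...,0],im[...,1],im[...,2]
w=np.clip((r-np.maximum(g,b)-40),0,None)*(r>90); w=w[195:225,245:268]; yy,xx=np.mgrid[195:225,245:268]
print("red",(w*xx).sum()/w.sum(),(w*yy).sum()/w.sum(),(w>0).sum())
m=mach(523.3,24.5,.159)
for dy in (0,4):
  for o in (0,5,7):
    print(dy,o,[(d,proj(c,m(np.array(red(np.radians(d),o))+[1.5,dy,0]))[0].round(1).tolist()) for d in (0,12,24,36)])
E
python3 f.py; python3 ang.py; python3 -c "
from cell import readout; print(readout.get_state()['grip_width'])"
```

```text
red 258.55263157894734 208.86513157894737 12
0 0 [(0, [261.9, 210.6]), (12, [261.6, 208.8]), (24, [261.5, 207.1]), (36, [261.4, 205.6])]
0 5 [(0, [260.0, 210.9]), (12, [259.8, 209.1]), (24, [259.6, 207.4]), (36, [259.5, 205.9])]
0 7 [(0, [259.2, 211.0]), (12, [259.0, 209.2]), (24, [258.9, 207.5]), (36, [258.8, 206.0])]
4 0 [(0, [260.4, 210.9]), (12, [260.1, 209.0]), (24, [260.0, 207.4]), (36, [259.9, 205.9])]
4 5 [(0, [258.5, 211.1]), (12, [258.3, 209.3]), (24, [258.1, 207.6]), (36, [258.0, 206.1])]
4 7 [(0, [257.7, 211.2]), (12, [257.5, 209.4]), (24, [257.4, 207.7]), (36, [257.3, 206.3])]
tool F [-6.   0.9 -0.8] mach F [ 0.9 -5.3  2.8] mom mach [-1.13 -0.38  0.45] grasp in mach [ 14.4 146.6 103. ]
turned mach axes deg [  0.12 -24.07   0.1 ] t 7.68
35.71446990573622
```

```bash
python3 -m jog '[70,0,0,0,0,0,0, 70,0,0,0,0,0,0, 70,0,0,0,0,0,0, 70,0,0,0,0,0,0]' 25; python3 f.py; python3 - <<'E'
from h import *
p,Rt=knobpose(140.7,1,20,0,1.5,-1); rel(p,Rt)
E
```

```text
time: 8.02
ee_pos: [513.5, 174.1, 100.1]
tool_rot: [-3.122, 0.351, 1.73]
contact_force: [0.3, -0.2, 0.1]
grip_width: 58.5
finger_force: 0.0
tool F [-0.2  0.2  0. ] mach F [ 0.2 -0.2  0.1] mom mach [ 0.28 -0.1   0.06] grasp in mach [ 14.1 150.  101.9]
t 8.02 rel cm [-0.94 -0.06  0.13] rot [-0.003  0.002 -0.006] F [ 0.3 -0.2  0.1]
```

```bash
python3 -m jog '[70,-0.3,-0.02,0.04,0,0,-0.006, 70,-0.6,-0.04,0.08,0,0,-0.006, 70,-0.94,-0.06,0.13,0,0,-0.006, 70,-0.94,-0.06,0.13,0,0,-0.006, 70,-0.94,-0.06,0.13,0,0,-0.006]'>/dev/null; python3 f.py; python3 -m jog '[20,0,0,0,0,0,0, 20,0,0,0,0,0,0, 20,0,0,0,0,0,0, 20,0,0,0,0,0,0, 20,0,0,0,0,0,0]' 5; python3 f.py
```

```text
tool F [-0.6  0.2 -0. ] mach F [ 0.3 -0.6  0.2] mom mach [ 0.29 -0.08  0.01] grasp in mach [ 13.7 139.2 104.3]
time: 8.85
ee_pos: [514.7, 164.0, 102.4]
tool_rot: [-3.12, 0.353, 1.736]
contact_force: [0.3, -0.6, -0.6]
grip_width: 35.9
finger_force: 0.0
tool F [-0.4  0.2  0.8] mach F [ 0.2 -0.7 -0.6] mom mach [ 0.33 -0.13  0.  ] grasp in mach [ 13.6 139.8 104.2]
```

```bash
python3 -m jog '[20,0,0,0,0,0,0, 20,0,0,0,0,0,0]' 5|tail -2; python3 f.py;  python3 -m jog '[20,0,0,0,0,0,0, 20,0,0,0,0,0,0, 20,0,0,0,0,0,0]' 45|tail -2; python3 f.py
```

```text
grip_width: 32.3
finger_force: 4.6
tool F [-0.5  1.  -0.4] mach F [ 1.  -0.3  0.5] mom mach [ 0.22 -0.21  0.04] grasp in mach [ 13.9 139.7 104.3]
grip_width: 31.3
finger_force: 45.1
tool F [-0.2  1.1  0.3] mach F [ 1.1 -0.3 -0.3] mom mach [ 0.29 -0.3   0.12] grasp in mach [ 13.9 139.7 104.3]
```

```bash
python3 -m jog '[20,0.09,0,-0.03,0,0,0, 20,0.19,0,-0.07,0,0,0, 20,0.28,0,-0.1,0,0,0, 20,0.38,0,-0.14,0,0,0, 20,0.38,0,-0.14,0,0,0]' 45 | grep width; python3 f.py;  python3 -m jog '[20,0.09,0,-0.03,0,0,0, 20,0.19,0,-0.07,0,0,0, 20,0.19,0,-0.07,0,0,0]' 45 | grep width; python3 f.py
```

```text
grip_width: 30.9
tool F [-5.5  2.9  2.8] mach F [ 2.8 -6.1 -0.7] mom mach [-0.93 -0.72  0.38] grasp in mach [ 13.9 140.6 104.4]
grip_width: 31.1
tool F [-7.5  2.9  4.9] mach F [ 2.8 -8.8 -2. ] mom mach [-1.34 -0.85  0.45] grasp in mach [ 13.9 140.9 104.5]
```

```bash
python3 -m jog '[20,0.09,0.05,-0.03,0,0,0, 20,0.19,0.1,-0.03,0,0,0, 20,0.25,0.1,-0.05,0,0,0, 20,0.25,0.1,-0.05,0,0,0]' 45 | grep width; python3 f.py
```

```text
grip_width: 31.1
tool F [-11.3   2.    2. ] mach F [  1.9 -11.3   2.1] mom mach [-1.91 -0.42  0.26] grasp in mach [ 14.  141.9 104.3]
```

```bash
cp ang.py ang0.py; python3 ang.py; python3 -m jog '[20,0,0.02,0,-0.04,0,0.015, 20,0,0.03,0.02,-0.08,0,0.03, 20,0,0.04,0.04,-0.12,0,0.045, 20,0,0.06,0.05,-0.16,0,0.06, 20,0,0.08,0.05,-0.2,0,0.075, 20,0,0.08,0.05,-0.2,0,0.075]' | grep width; python3 f.py; python3 ang.py
```

```text
turned mach axes deg [ -0.21 -23.79   0.3 ] t 10.27
grip_width: 31.1
tool F [-8.9  2.5  5. ] mach F [  2.7 -10.1  -1. ] mom mach [-1.73 -0.47 -0.12] grasp in mach [ 14.1 142.  104.4]
turned mach axes deg [ -0.3  -36.2    0.38] t 10.77
```

```bash
cat > red.py <<'E'
from h import *; from cell import viewer
m=mach(523.3,24.5,.159)
for n,(x0,x1,y0,y1) in dict(top=(245,268,195,225),side=(295,330,225,260)).items():
    c=viewer.camera(n); im=c["pixels"].astype(int); b,g,r=im[...,0],im[...,1],im[...,2]
    w=np.clip((r-np.maximum(g,b)-40),0,None)*(r>90); w=w[y0:y1,x0:x1]; yy,xx=np.mgrid[y0:y1,x0:x1]
    print(n,"red",(w>0).sum(),(w*xx).sum()/max(w.sum(),1),(w*yy).sum()/max(w.sum(),1))
    for o in (0,5,7): print(o,[(d,proj(c,m(np.array(red(np.radians(d),o))+[1.5,3,0]))[0].round(1).tolist()) for d in (-12,0,12)])
E
python3 red.py; python3 f.py
```

```text
top red 9 257.9382716049383 210.89711934156378
0 [(-12, [261.0, 212.6]), (0, [260.7, 210.8]), (12, [260.5, 209.0])]
5 [(-12, [259.1, 212.9]), (0, [258.9, 211.1]), (12, [258.6, 209.3])]
7 [(-12, [258.4, 213.0]), (0, [258.1, 211.2]), (12, [257.9, 209.4])]
side red 0 0.0 0.0
0 [(-12, [314.5, 238.7]), (0, [312.7, 238.3]), (12, [310.9, 238.1])]
5 [(-12, [314.1, 240.2]), (0, [312.3, 239.8]), (12, [310.5, 239.6])]
7 [(-12, [314.0, 240.8]), (0, [312.2, 240.4]), (12, [310.3, 240.2])]
tool F [-10.5   2.9   3. ] mach F [  2.6 -10.9   1.5] mom mach [-1.93 -0.42 -0.12] grasp in mach [ 14.1 141.6 104.3]
```

```bash
python3 -m jog '[20,-0.09,0,0.035,0,0,0, 20,-0.19,0,0.07,0,0,0, 20,-0.28,0,0.1,0,0,0, 20,-0.37,0,0.14,0,0,0, 20,-0.37,0,0.14,0,0,0]'|grep width; python3 f.py;python3 -m jog '[20,-0.09,0,0.035,0,0,0, 20,-0.19,0,0.07,0,0,0, 20,-0.28,0,0.1,0,0,0, 20,-0.37,0,0.14,0,0,0, 20,-0.37,0,0.14,0,0,0]'|grep width; python3 f.py; python3 ang.py
```

```text
grip_width: 30.9
tool F [-8.6  1.2 -0.2] mach F [ 0.5 -8.   3.4] mom mach [-1.82 -0.21 -0.17] grasp in mach [ 14.2 137.9 104.2]
grip_width: 31.5
tool F [-7.7  0.8 -2.1] mach F [-0.1 -6.5  4.8] mom mach [-1.49 -0.06 -0.22] grasp in mach [ 14.2 135.5 104.2]
turned mach axes deg [ -0.17 -36.11   0.24] t 11.7
```

```bash
python3 -m jog '[20,-0.09,0,0.0,0,0,0, 20,-0.19,0,0,0,0,0, 20,-0.28,0,0.02,0,0,0, 20,-0.28,0,0.02,0,0,0]'|grep width; python3 f.py; python3 -m jog '[60,0,0,0,0,0,0, 60,0,0,0,0,0,0, 60,0,0,0,0,0,0]' 10 |grep width; python3 f.py; python3 red.py
```

```text
grip_width: 31.3
tool F [-5.9 -0.1 -1.2] mach F [-0.7 -5.2  3.1] mom mach [-1.03  0.16 -0.28] grasp in mach [ 14.2 135.5 104.3]
grip_width: 47.8
tool F [-0.1 -0.4  0.3] mach F [-0.3 -0.2 -0.3] mom mach [0.24 0.05 0.03] grasp in mach [ 15.1 139.6 103.8]
top red 1 262.0 211.0
0 [(-12, [261.0, 212.6]), (0, [260.7, 210.8]), (12, [260.5, 209.0])]
5 [(-12, [259.1, 212.9]), (0, [258.9, 211.1]), (12, [258.6, 209.3])]
7 [(-12, [258.4, 213.0]), (0, [258.1, 211.2]), (12, [257.9, 209.4])]
side red 0 0.0 0.0
0 [(-12, [314.5, 238.7]), (0, [312.7, 238.3]), (12, [310.9, 238.1])]
5 [(-12, [314.1, 240.2]), (0, [312.3, 239.8]), (12, [310.5, 239.6])]
7 [(-12, [314.0, 240.8]), (0, [312.2, 240.4]), (12, [310.3, 240.2])]
```

```bash
python3 -m jog '[100,0.2,0,0,0,0,0, 100,0.2,0,0,0,0,0, 100,0.2,0,0,0,0,0, 100,0.2,0,-2,0,0,0, 100,0.2,0,-5,0,0,0, 100,0.2,0,-9,0,0,0, 100,0.2,0,-13,0,0,0, 100,0.2,0,-17,0,0,0, 100,0.2,0,-20,0,0,0, 100,0.2,0,-20,0,0,0, 100,0.2,0,-20,0,0,0]'; python3 red.py | grep red; python3 - <<'E'
from h import *; from cell import viewer
o=[]
for n,(x,y) in dict(side=(311,244),top=(256,212)).items():
    c=viewer.camera(n); im=c["pixels"][y-35:y+35,x-32:x+32]
    o.append(cv2.convertScaleAbs(cv2.resize(im,None,fx=6,fy=6,interpolation=cv2.INTER_CUBIC),alpha=1.3))
cv2.imwrite("pics/a4.png",np.hstack(o))
E
```

```text
time: 13.3
ee_pos: [470.5, 227.7, 287.2]
tool_rot: [2.933, 0.344, 1.656]
contact_force: [0.4, -0.4, -0.4]
grip_width: 94.0
finger_force: 0.0
top red 1 262.0 211.0
side red 8 312.5870967741935 239.98387096774192
```

View pics/a4.png

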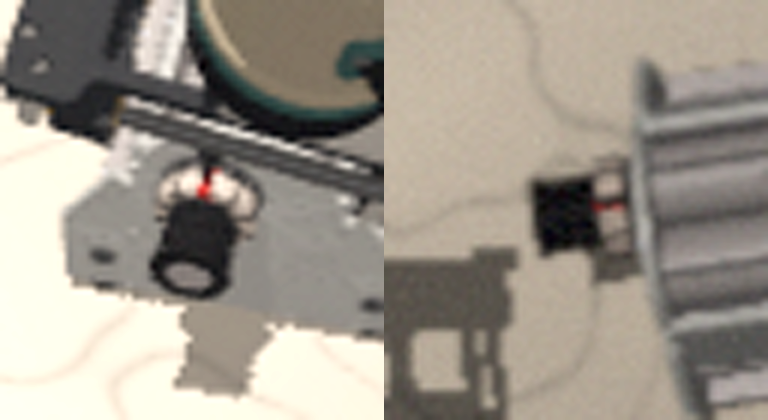

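Side crop: the red mark at (205,190) sits directly below the pointer (208,165), and the drum is back against the plate, so the knob is home. Now the crank.

```bash
cat > ck.py <<'E'
from h import *; import sys
a,back=map(float,sys.argv[1:3]); M.update(x=523.3+1,y=24.5+2)
Rt=knobpose(0,0,0)[1]; p=mach(**M)(crank(a)); print(p.round(1)); rel(p+Rt.apply([0,0,2-back]),Rt)
E
python3 ck.py -0.247 150
```

```text
[ 454.9 -156.8   80.4]
t 13.5 rel cm [-33.75  -8.32  16.85] rot [ 0.188  0.354 -0.037] F [ 0.   0.  -0.1]
```

```bash
python3 -m jog '[100,-3,-0.8,1.5,0.02,0.04,0, 100,-6.5,-1.6,3.2,0.04,0.08,0, 100,-10,-2.4,5,0.06,0.12,0, 100,-13.5,-3.2,6.7,0.08,0.16,0, 100,-17,-4.1,8.4,0.1,0.2,-0.02, 100,-20.5,-5,10.2,0.12,0.24,-0.02, 100,-24,-5.9,12,0.14,0.28,-0.03, 100,-27.5,-6.8,13.7,0.16,0.32,-0.03, 100,-31,-7.6,15.5,0.188,0.354,-0.037, 100,-33.7,-8.3,16.8,0.188,0.354,-0.037, 100,-33.7,-8.3,16.8,0.188,0.354,-0.037, 100,-33.7,-8.3,16.8,0.188,0.354,-0.037]'; python3 ck.py -0.247 60; python3 -c "
from cell import readout; print(readout.get_state()['qpos'].round(2))"
```

```text
time: 14.5
ee_pos: [454.2, -156.9, 227.6]
tool_rot: [-3.141, -0.004, 1.725]
contact_force: [-0.1, 1.4, 0.3]
grip_width: 94.1
finger_force: 0.0
[ 454.9 -156.8   80.4]
t 14.5 rel cm [-0.03  0.08  8.91] rot [-0.001 -0.004 -0.005] F [-0.1  1.4  0.3]
[ 0.57  0.4  -0.4   1.96  0.21  0.82  0.21]
```

```bash
python3 -m jog '[100,0,0.08,3,0,0,0, 100,0,0.08,6,0,0,0, 100,0,0.08,8.5,0,0,0, 100,0,0.08,10.5,0,0,0, 100,0,0.08,12,0,0,0, 100,0,0.08,13.4,0,0,0, 100,0,0.08,14.5,0,0,0, 100,0,0.08,14.9,0,0,0, 100,0,0.08,14.9,0,0,0, 100,0,0.08,14.9,0,0,0]'; python3 -m jog '[30,0,0,0,0,0,0, 30,0,0,0,0,0,0, 30,0,0,0,0,0,0, 30,0,0,0,0,0,0, 30,0,0,0,0,0,0, 15,0,0,0,0,0,0, 15,0,0,0,0,0,0, 15,0,0,0,0,0,0, 15,0,0,0,0,0,0]' 5; python3 ck.py -0.247 0; python3 f.py
```

```text
time: 15.33
ee_pos: [457.0, -153.1, 80.5]
tool_rot: [3.139, -0.002, 1.732]
contact_force: [0.4, -0.1, 0.2]
grip_width: 94.1
finger_force: 0.0
time: 16.08
ee_pos: [456.8, -154.2, 80.3]
tool_rot: [3.139, -0.002, 1.73]
contact_force: [0.9, -0.1, -0.2]
grip_width: 37.7
finger_force: 0.0
[ 454.9 -156.8   80.4]
t 16.08 rel cm [-0.22 -0.24  0.19] rot [ 0.003 -0.002  0.001] F [ 0.9 -0.1 -0.2]
tool F [-0.2  0.9  0.2] mach F [ 0.9 -0.2 -0.2] mom mach [-0.07 -0.11  0.01] grasp in mach [ -93.9 -165.9   82.3]
```

```bash
python3 -m jog '[15,0,0,0,0,0,0, 15,0,0,0,0,0,0, 15,0,0,0,0,0,0, 15,0,0,0,0,0,0]' 5|tail -2;  python3 -m jog '[15,0,0,0,0,0,0, 15,0,0,0,0,0,0]' 15|tail -2; python3 f.py; python3 - <<'E'
from h import *
# rows: displacement from start angle, tool axes: y=+xm, z=-Z
a0=-.247
for a in np.linspace(a0,np.pi,13)[1:]: print(round(a,2),(8*(np.cos(a0)-np.cos(a))).round(2),(-8*(np.sin(a)-np.sin(a0))).round(2))
E
```

```text
grip_width: 24.7
finger_force: 5.0
grip_width: 24.5
finger_force: 15.0
tool F [-0.2 -5.2 -0.2] mach F [-5.2 -0.2  0.2] mom mach [-0.32  1.12  0.03] grasp in mach [ -95.9 -166.    81.9]
0.04 -0.24 -2.24
0.32 0.16 -4.46
0.6 1.16 -6.47
0.88 2.68 -8.13
1.16 4.6 -9.31
1.45 6.77 -9.9
1.73 9.02 -9.86
2.01 11.17 -9.19
2.29 13.05 -7.95
2.58 14.51 -6.24
2.86 15.44 -4.19
3.14 15.76 -1.96
```

```bash
python3 -m jog '[15,0,-0.3,-1.1,0,0,0, 15,0,-0.45,-2.24,0,0,0, 15,0,-0.35,-3.35,0,0,0, 15,0,-0.05,-4.46,0,0,0, 15,0,0.4,-5.5,0,0,0, 15,0,0.95,-6.47,0,0,0, 15,0,1.65,-7.35,0,0,0, 15,0,2.45,-8.13,0,0,0, 15,0,2.45,-8.13,0,0,0]'; python3 f.py
```

```text
time: 17.33
ee_pos: [481.2, -150.5, 164.1]
tool_rot: [3.139, -0.001, 1.731]
contact_force: [-7.3, -0.5, 11.5]
grip_width: 24.3
finger_force: 15.0
tool F [  0.6  -7.2 -11.5] mach F [-7.3  0.6 11.5] mom mach [-0.01  1.57  0.05] grasp in mach [ -69.3 -166.2  166.1]
```

```bash
python3 -m jog '[15,0,-0.15,-0.3,0,0,0, 15,0,-0.15,-0.35,0,0,0]'|grep width; python3 f.py; python3 -m jog '[15,0,0.9,-0.65,0,0,0, 15,0,1.9,-1.2,0,0,0, 15,0,3,-1.55,0,0,0, 15,0,4.1,-1.75,0,0,0, 15,0,4.1,-1.75,0,0,0]'; python3 f.py
```

```text
grip_width: 24.4
tool F [-0.3  5.2  7.7] mach F [ 5.3 -0.3 -7.6] mom mach [-0.2  -1.25 -0.06] grasp in mach [ -67.8 -166.   168.4]
time: 17.92
ee_pos: [521.8, -144.0, 182.5]
tool_rot: [3.137, -0.002, 1.731]
contact_force: [3.2, -0.0, -9.2]
grip_width: 24.3
finger_force: 15.0
tool F [-0.5  3.1  9.2] mach F [ 3.1 -0.5 -9.2] mom mach [-0.41 -0.7  -0.04] grasp in mach [ -28.2 -166.2  184.5]
```

```bash
python3 -m jog '[15,0,1.1,0.15,0,0,0, 15,0,2.2,0.25,0,0,0, 15,0,3.3,0.55,0,0,0, 15,0,4.35,0.95,0,0,0, 15,0,4.35,0.95,0,0,0]'|grep width; python3 f.py
```

```text
grip_width: 24.3
tool F [-2.1  3.4 -3.1] mach F [ 3.3 -2.1  3.1] mom mach [-0.48 -1.04 -0.04] grasp in mach [  16.7 -166.4  176. ]
```

```bash
python3 -m jog '[15,0,1,0.55,0,0,0, 15,0,1.9,1.2,0,0,0, 15,0,2.7,2.05,0,0,0, 15,0,3.35,2.95,0,0,0, 15,0,3.35,2.95,0,0,0]'|grep width; python3 f.py;python3 -m jog '[15,0,0.5,1,0,0,0, 15,0,0.95,2.05,0,0,0, 15,0,1.15,3.1,0,0,0, 15,0,1.25,4.2,0,0,0, 15,0,1.25,4.2,0,0,0, 15,0,1.25,4.2,0,0,0]'; python3 f.py
```

```text
grip_width: 24.6
tool F [-2.6  6.1 -1. ] mach F [ 6.1 -2.6  1. ] mom mach [-0.87 -1.6  -0.16] grasp in mach [  49.9 -166.5  144.6]
time: 19.25
ee_pos: [609.4, -130.4, 99.8]
tool_rot: [3.138, -0.002, 1.73]
contact_force: [6.3, -3.7, -3.5]
grip_width: 24.0
finger_force: 15.0
tool F [-4.7  5.6  3.5] mach F [ 5.6 -4.7 -3.5] mom mach [-1.   -1.55 -0.1 ] grasp in mach [  60.5 -166.6  101.8]
```

```bash
python3 -m jog '[80,0,0,0,0,0,0, 100,0,0,0,0,0,0, 100,0,0,0,0,0,0, 100,0,0,0,0,0,0, 100,0,0,0,0,0,0, 100,0,0,0,0,0,0, 100,0,0,-3,0,0,0, 100,0,0,-7,0,0,0, 100,0,0,-11,0,0,0, 100,0,0,-15,0,0,0, 100,0,0,-18,0,0,0]' 10 >/dev/null; python3 -m jog '[100,-4,-4,0,0,0,0, 100,-8,-8,0,0,0,0, 100,-11,-11,0,0,0,0, 100,-14,-14,0,0,0,0, 100,-17,-17,0,0,0,0, 100,-19,-19,0,0,0,0, 100,-19,-19,0,0,0,0, 100,-19,-19,0,0,0,0]'; python3 red.py | grep red; python3 - <<'E'
from h import *; from cell import viewer
o=[]
for n,(x,y) in dict(side=(340,215),top=(310,205)).items():
    c=viewer.camera(n); im=c["pixels"][y-70:y+70,x-80:x+80]
    o.append(cv2.convertScaleAbs(cv2.resize(im,None,fx=2.5,fy=2.5,interpolation=cv2.INTER_CUBIC),alpha=1.3))
cv2.imwrite("pics/a5.png",np.hstack(o))
E
```

```text
time: 20.83
ee_pos: [445.9, -353.6, 280.9]
tool_rot: [-3.141, 0.0, 1.721]
contact_force: [0.5, 0.4, -0.1]
grip_width: 94.2
finger_force: 0.0
top red 2 262.2 211.0
side red 8 312.54347826086956 240.02898550724638
```

View pics/a5.png

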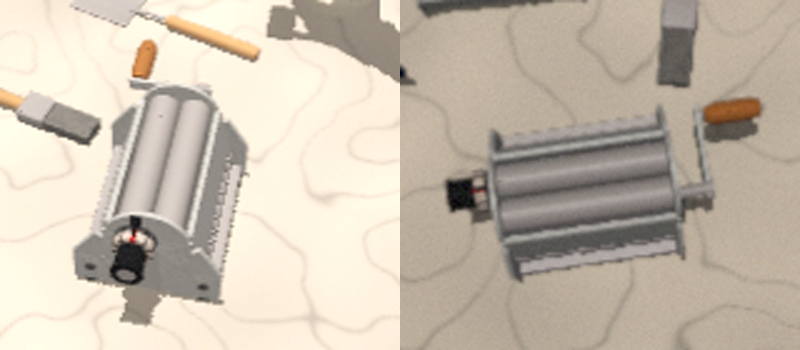

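The red mark stands under the pointer at (132,238) in the side view. The crank points away and is about level, with its handle at (733,110) in the top view. The bystanders appear unmoved and the arm is clear.

```bash
python3 -c "
from cell import ticket; print(ticket.hand_in())"
```

```text
the job is handed in; nothing more can be done
None
```

I handed the job in after about 21 s of robot time: in the last pictures the knob is home with the red mark under the pointer, and the crank is about level, pointing away. The fingers slipped once during the turn, leaving the knob on a tooth until I re-gripped it. The bystanders in view looked unmoved, and no verdict came back.

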